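Move cold-bath vials from the bath rack to their colour-coded cooling blocks

TASK

The samples have had their time in the cold bath: swing the steel bath rack's hold-down bar up by its black knob and right over until it lies back on its stop. Then move the four vials to the row of aluminium cooling blocks, each into the block whose collar has the colour of its cap, fully down in the well; keep every vial upright on the way and leave the bar open.

Things in the scene. Friction and masses are not known exactly. Their poses are not given: they have to be found in the camera images.
- vial_red: Loose amber-glass vial with a red screw cap: plain cylinder, 27 mm wide, 95 mm tall (cap: top 21 mm, same width), about 60 g. Origin: centre of its underside, z up. At the start it stands in the steel bath rack, one of a row 50 mm apart, underside 4 mm above the table, in a 31 mm hole of a deck plate whose top is at 46 mm; its upper 53 mm stand free.
- vial_yellow: Loose amber-glass vial with a yellow screw cap: plain cylinder, 27 mm wide, 95 mm tall (cap: top 21 mm, same width), about 60 g. Origin: centre of its underside, z up. At the start it stands in the steel bath rack, one of a row 50 mm apart, underside 4 mm above the table, in a 31 mm hole of a deck plate whose top is at 46 mm; its upper 53 mm stand free.
- vial_green: Loose amber-glass vial with a green screw cap: plain cylinder, 27 mm wide, 95 mm tall (cap: top 21 mm, same width), about 60 g. Origin: centre of its underside, z up. At the start it stands in the steel bath rack, one of a row 50 mm apart, underside 4 mm above the table, in a 31 mm hole of a deck plate whose top is at 46 mm; its upper 53 mm stand free.
- vial_blue: Loose amber-glass vial with a blue screw cap: plain cylinder, 27 mm wide, 95 mm tall (cap: top 21 mm, same width), about 60 g. Origin: centre of its underside, z up. At the start it stands in the steel bath rack, one of a row 50 mm apart, underside 4 mm above the table, in a 31 mm hole of a deck plate whose top is at 46 mm; its upper 53 mm stand free.
- block_red: Fixed aluminium cooling block with a red collar on top, 50 x 50 x 45 mm, one of four side by side on a rail. Origin: centre of its underside, 5 mm above the table; z up, y along the row, x across it. One round well from the top, at x = y = 0: 30 mm wide, its mouth coned out to 40 mm in the top 5 mm, flat floor 6 mm above the origin. A vacuum pump 0.22 m tall stands between the two racks.
- block_yellow: Fixed aluminium cooling block with a yellow collar on top, 50 x 50 x 45 mm, one of four side by side on a rail. Origin: centre of its underside, 5 mm above the table; z up, y along the row, x across it. One round well from the top, at x = y = 0: 30 mm wide, its mouth coned out to 40 mm in the top 5 mm, flat floor 6 mm above the origin. A vacuum pump 0.22 m tall stands between the two racks.
- block_green: Fixed aluminium cooling block with a green collar on top, 50 x 50 x 45 mm, one of four side by side on a rail. Origin: centre of its underside, 5 mm above the table; z up, y along the row, x across it. One round well from the top, at x = y = 0: 30 mm wide, its mouth coned out to 40 mm in the top 5 mm, flat floor 6 mm above the origin. A vacuum pump 0.22 m tall stands between the two racks.
- block_blue: Fixed aluminium cooling block with a blue collar on top, 50 x 50 x 45 mm, one of four side by side on a rail. Origin: centre of its underside, 5 mm above the table; z up, y along the row, x across it. One round well from the top, at x = y = 0: 30 mm wide, its mouth coned out to 40 mm in the top 5 mm, flat floor 6 mm above the origin. A vacuum pump 0.22 m tall stands between the two racks.
- hold_down_bar (a joint): Hinge angle of the bath rack's steel hold-down bar, rad: 0 closed (the bar with its black cushion strip lies 1 to 2 mm above the four caps, so no vial can come out), 2.4 swung right over onto its stop, low behind the rack. Free hinge, lightly damped: let go below about 0.7 it falls shut, beyond about 1.0 it falls onto the stop by itself.
- bar_knob (a point): Centre of the bar's black ball knob (18 mm) on a thin stem; moves and turns with the bar. Closed: 109 mm above the table, 53 mm in front of the middle of the vial row; x points across the row to the rack's back, y along row and hinge, z up. The hinge axis lies 98 mm along +x and 54 mm along -z of these axes; opening, the knob rises and goes over to the back (radius 112 mm).

How it is judged:
By the outcome, as a careful person would: the job done as asked, in the order asked, and still so for the second after the job is handed in, with the robot touching nothing.
It also fails if it takes over 134 s, if anything falls off the work surface, if the arm or the gripper's body presses on something with over 40 N, if the wrist force passes 120 N, or if a joint passes its speed limit or range.

ROBOT

A 6-joint arm with a two-finger parallel gripper is mounted at the origin on a cart in front of the work surface, level with it; the furniture and walls round the work are solid. World frame = base frame: x ahead of the robot, y to its left, z up, the work surface at z = 0. Lengths are in m, angles in rad, forces in N, time in s.
With the tool pointing down it reaches from about 0.3 to 0.775 m from the base axis. Payload 14.6 kg.
Tool frame: the origin (TCP) lies on the centre line of the jaws, within the pads' length; the fingertips stand ctrl.finger_overhang ahead of it and the grasp point (between the pads) lies 8 mm behind it (ctrl.finger_overhang is the distance from the TCP to the fingertips, in m); z points along the fingers, y is the direction in which the jaws open and shut (so a half turn about z gives the same grasp; the last joint's range is limited). The gripper opens to 85 mm and grips with 20 to 120 N. Pads are 22 mm wide; open, the fingers measure 114 mm over their backs; the gripper's body (76 mm by 85 mm) begins 54 mm behind the grasp point. The pads swing forward as they close: fully open they stand 13 mm farther back than shut.
Start: joints at [1.242, 0.3, 1.521, -0, 1.321, -0.067], TCP at [0.142, 0.531, 0.242] pointing down, gripper open.
Joint ranges: [-3.03, 3.03], [-0.79, 2.21], [0.23, 2.52], [-1.04, 4.18], [0, 3.07], [-2.55, 2.55]. Speed limits (rad/s): [2.22, 2.22, 2.57, 3.14, 3.14, 3.14].

INTERFACE

Orientations are given as a 3x3 rotation matrix whose columns are the frame's x, y, z axes.
In Python, from station import ctrl, release, close_gripper, planner, optics gives the robot as it stands. Calls block until the motion is done:
- ctrl.reach(position, orientation): joint-space move of the TCP to a pose.
- ctrl.move_l(position, orientation=None, speed=0.15, threshold=None): straight line of the TCP; orientation=None keeps the orientation; speed is the mean speed in m/s. With threshold (N) it stops when the force on the tool has changed by that much, and returns True; else False.
- ctrl.move_joints(angles): joint-space move.
- release() and close_gripper(newtons=None): open the fingers fully, or close them until they stop; newtons is the grip in N (None keeps the last).
- ctrl.wait(seconds).
- planner.solve_ik(position, orientation): joint angles nearest the present ones, or None.
- ctrl.sense(): the state.
- optics.snapshot(name): name is "scene" or "top" or "wrist"; returns (picture, depth): 480x640x3 uint8, red, green, blue; 480x640 float32, m along the optical axis (not along the pixel's ray), 0 where there is no reading.
- optics.get_calibration(name): a dict with "fx", "fy", "cx", "cy" (pixels), "world_from_camera" (4x4, takes a point from camera to world coordinates). Camera axes: x right, y down, z forward; pixel columns grow to the right and rows downward; lengths in m; the calibration is good to about 2 mm. A picture is of the moment at which its call begins: read the wrist's pose just before it. get_calibration takes no time and is no camera call; for the wrist camera it gives the pose at the moment of the call.
A pose or a line that the arm cannot do raises ctrl.PlanningError and nothing moves.
- ctrl.hand_in(): hands the job in, once; it reports no verdict.
The state is a dict: "time_s": time; "joints": joint angles; "qvel": joint speeds; "tau": joint torques, N m; "tool_pos": TCP position; "eef_rot": TCP orientation; "contact_force": force on the tool from outside, world axes, zero at the start; "torque": the same for the moment, N m; "width": finger opening in m.
Only numpy, scipy, OpenCV 4.12 (cv2) and the standard library are available. Lean on these libraries where they do the work, as an engineer would, in place of code of your own. Each camera call takes 0.05 s, during which the arm holds its last target.

## Working session

There is one attempt and no reset: what is moved stays moved. The work goes in short steps, each a Python script; the robot and the scene stay as the last script left them, time stands still between calls to the robot, and variables do not carry over. Pictures are saved under pics/ and viewed, and the job is handed in when it is done.

```bash
ls; mkdir -p pics
python3 - <<'E'
from station import ctrl, optics
import cv2,numpy as np
s=ctrl.sense(); print(s, ctrl.finger_overhang)
for n in ("scene","top","wrist"):
    c=optics.get_calibration(n); p,d=optics.snapshot(n)
    cv2.imwrite(f"pics/{n}0.png",p[:,:,::-1]); np.savez(f"pics/{n}0.npz",p=p,d=d,T=c["world_from_camera"],K=[c["fx"],c["fy"],c["cx"],c["cy"]])
    print(n,c)
E
```

```text
pics
{'time_s': 0.0, 'joints': array([ 1.24242083e+00,  3.00498979e-01,  1.52160267e+00, -1.74570027e-05,
        1.32072642e+00, -6.66107062e-02]), 'qvel': array([ 2.95105319e-04, -1.09058570e-03,  6.62948878e-04,  1.22702631e-03,
        1.29807002e-05, -1.73921412e-04]), 'tau': array([ 2.09071404e-04, -5.43514323e+01, -3.61784577e+01, -6.47548131e-05,
        4.20017299e-03,  3.87839725e-05]), 'tool_pos': array([0.14226858, 0.53103817, 0.24169689]), 'eef_rot': array([[-9.65935889e-01,  2.58781207e-01, -3.82416399e-04],
       [ 2.58781481e-01,  9.65935176e-01, -1.17485328e-03],
       [ 6.53595016e-05, -1.23379523e-03, -9.99999237e-01]]), 'contact_force': array([ 0.65102924,  0.91835729, -0.17073201]), 'torque': array([ 0.01744805, -0.07933165, -0.03958878]), 'width': 0.08548838229682049} 0.011
scene {'fx': 500.69590055724575, 'fy': 500.69590055724575, 'cx': 325.0545553338937, 'cy': 231.42729567057296, 'world_from_camera': array([[ 0.60936054, -0.30932623,  0.73006644, -0.33007988],
       [-0.79252966, -0.26549869,  0.54900564, -0.57340065],
       [ 0.02400984, -0.91314168, -0.4
[... 227 characters left out ...]
51140e-03, -9.96799392e-01,  7.99283580e-02,
         4.11203439e-01],
       [-9.99993714e-01, -1.29897023e-03,  3.29906528e-03,
         2.69026559e-02],
       [-3.18468171e-03, -7.99329973e-02, -9.96795151e-01,
         1.30959585e+00],
       [ 0.00000000e+00,  0.00000000e+00,  0.00000000e+00,
         1.00000000e+00]])}
wrist {'fx': 332.443623884656, 'fy': 332.443623884656, 'cx': 316.8304369364142, 'cy': 235.82212515226274, 'world_from_camera': array([[ 0.25844415,  0.92167152,  0.28935829,  0.0671639 ],
       [ 0.96602557, -0.24623424, -0.07850673,  0.55082284],
       [-0.0011075 ,  0.29981711, -0.95399605,  0.37187299],
       [ 0.        ,  0.        ,  0.        ,  1.        ]])}
```

View pics/scene0.png

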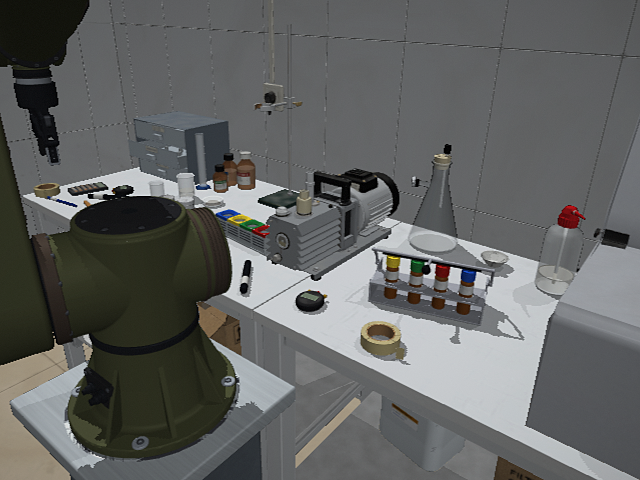

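View pics/top0.png

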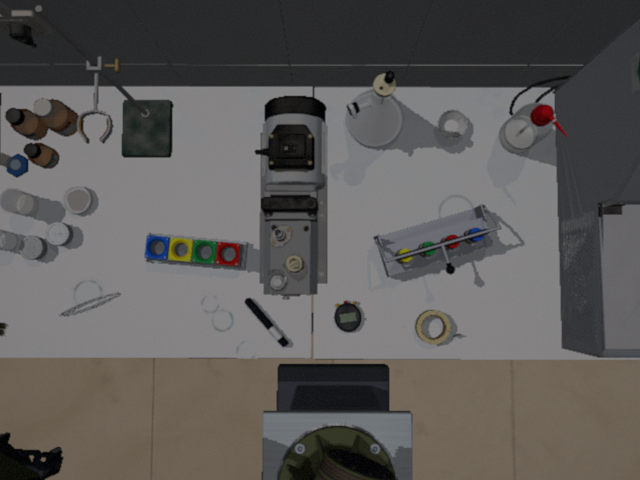

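View pics/wrist0.png

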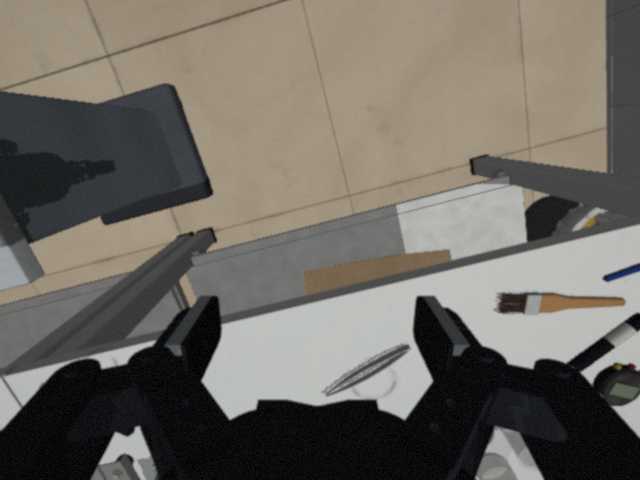

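Scene: blocks sit left of the pump in the top view, blue (157,247), yellow (181,249), green (205,252) and red (230,254). The rack is on the right, with caps yellow (405,255), green (429,248), red (452,241) and blue (474,234), and the knob at (450,268). Next I'll crop and measure these.

```bash
cat > h.py <<'E'
import numpy as np,cv2
def load(n):
    z=np.load(f"pics/{n}.npz"); return z["p"],z["d"],z["T"],z["K"]
def cloud(d,T,K):
    v,u=np.mgrid[:d.shape[0],:d.shape[1]]
    P=np.stack([(u-K[2])/K[0]*d,(v-K[3])/K[1]*d,d],-1)
    W=P@T[:3,:3].T+T[:3,3]; W[d==0]=np.nan; return W
def onplane(u,v,z,T,K):
    r=T[:3,:3]@np.array([(u-K[2])/K[0],(v-K[3])/K[1],1.]); return T[:3,3]+r*(z-T[2,3])/r[2]
E
python3 - <<'E'
from h import *
p,d,T,K=load("top0")
W=cloud(d,T,K)
a=cv2.resize(p[190:300,360:530],None,fx=4.7,fy=4.7,interpolation=cv2.INTER_CUBIC)
b=cv2.resize(p[220:285,135:330],None,fx=4,fy=4,interpolation=cv2.INTER_CUBIC)
cv2.imwrite("pics/a.png",a[:,:,::-1]);cv2.imwrite("pics/b.png",b[:,:,::-1])
hsv=cv2.cvtColor(p,cv2.COLOR_RGB2HSV)
H,S,V=[hsv[...,i].astype(int) for i in range(3)]
rng={'red':((H<8)|(H>172)),'yellow':(abs(H-27)<8),'green':(abs(H-65)<20),'blue':(abs(H-112)<12)}
for reg,(u0,u1) in {'blocks':(135,260),'vials':(370,500)}.items():
  for c,m in rng.items():
    m=m&(S>130)&(V>50); mm=np.zeros_like(m); mm[215:285,u0:u1]=m[215:285,u0:u1]
    vv,uu=np.nonzero(mm); w=W[mm]
    print(reg,c,mm.sum(),uu.mean(),vv.mean(),(uu.min()+uu.max())/2,(vv.min()+vv.max())/2,np.nanmedian(w,0).round(4))
for u,v in [(450,268),(449,266),(451,269)]: print(W[v,u])
E
```

```text
blocks red 332 227.10542168674698 253.62951807228916 227.0 253.5 [0.4861 0.234  0.0491]
blocks yellow 352 179.95170454545453 249.35511363636363 180.0 249.5 [0.4953 0.3338 0.0489]
blocks green 291 203.82130584192439 251.47766323024055 204.0 251.5 [0.4894 0.2813 0.0495]
blocks blue 338 156.5680473372781 247.26331360946745 156.5 247.0 [0.4995 0.382  0.0491]
vials red 75 452.2 240.84 452.0 241.0 [ 0.5129 -0.2296  0.0984]
vials yellow 85 404.84705882352944 255.1529411764706 404.5 255.0 [ 0.478  -0.134   0.0981]
vials green 60 428.48333333333335 247.78333333333333 428.5 248.0 [ 0.499  -0.1809  0.099 ]
vials blue 81 475.9382716049383 233.90123456790124 475.5 234.0 [ 0.527  -0.2775  0.0985]
[ 0.4539182  -0.22011062  0.11750956]
[ 0.45818396 -0.21986575  0.10938946]
[ 0.45205535 -0.22271966  0.11432407]
```

View pics/a.png

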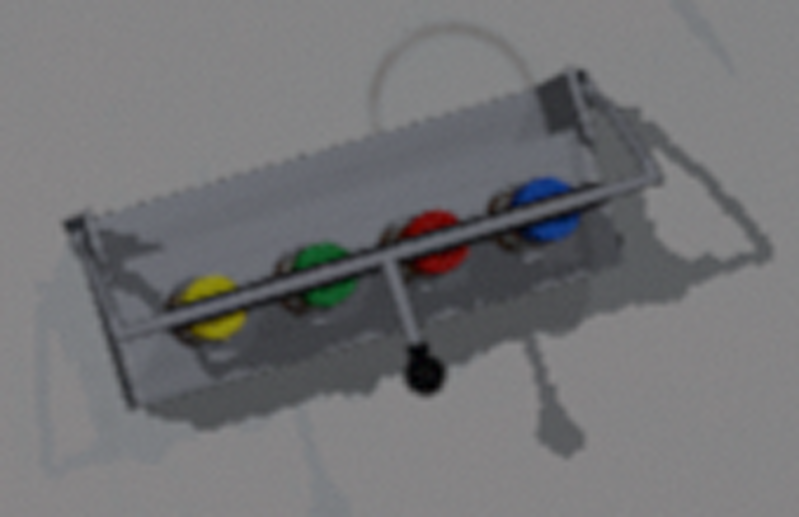

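View pics/b.png

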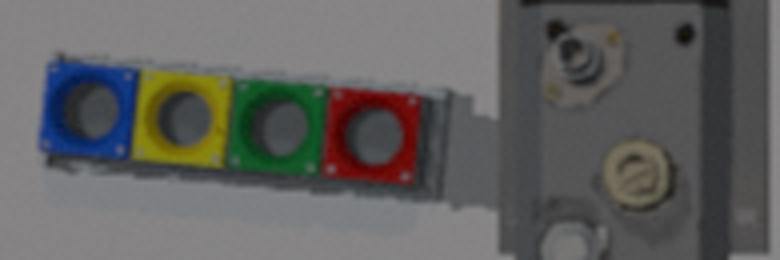

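```bash
cat >> h.py <<'E'
def masks(p):
    hsv=cv2.cvtColor(p,cv2.COLOR_RGB2HSV); H,S,V=[hsv[...,i].astype(int) for i in range(3)]
    r={'red':((H<8)|(H>172)),'yellow':(abs(H-27)<8),'green':(abs(H-65)<20),'blue':(abs(H-112)<12)}
    return {k:m&(S>110)&(V>40) for k,m in r.items()}
E
python3 - <<'E'
from h import *
from scipy.optimize import least_squares
p,d,T,K=load("top0"); W=cloud(d,T,K); M=masks(p)
# blocks: minAreaRect of collar on z=.05 plane
order=['red','green','yellow','blue']
def rigid(P,s=.05):
    # fit equally spaced row
    n=(np.arange(4)-1.5)*s
    f=lambda x:(np.c_[x[0]-np.sin(x[2])*n, x[1]+np.cos(x[2])*n]-P).ravel()
    r=least_squares(f,[P[:,0].mean(),P[:,1].mean(),0]); return r.x,r.fun.reshape(4,2)
P=[]
for c in order:
    m=np.zeros((480,640),np.uint8); m[215:285,135:260]=M[c][215:285,135:260]
    vv,uu=np.nonzero(m); w=np.array([onplane(u,v,.05,T,K)[:2] for u,v in zip(uu,vv)])
    r=cv2.minAreaRect((w*1000).astype(np.float32)); P.append(np.array(r[0])/1000); print(c,r, np.diff(np.nanpercentile(W[m>0][:,2],[5,95])),)
P=np.array(P);print(P, np.diff(P,axis=0),rigid(P))
# well floor/hole centres: dark interior via depth
C=[]
for c,u0 in zip(order,(227.1,203.8,180,156.6)):
    pass
# caps
C=[]
oc=['blue','red','green','yellow']
for c in oc:
    m=np.zeros((480,640),bool); m[215:285,370:500]=M[c][215:285,370:500]
    vv,uu=np.nonzero(m); w=np.array([onplane(u,v,.099,T,K)[:2] for u,v in zip(uu,vv)])
    (cc,rad)=cv2.minEnclosingCircle((w*1000).astype(np.float32)); C.append(np.array(cc)/1000); print(c,cc,rad)
C=np.array(C); x,res=rigid(C); print(x,res)
print('knob pred',x[:2]-.053*np.array([np.cos(x[2]),np.sin(x[2])]))
# knob from image: dark blob
g=p.max(2); sub=(g<40)
sub[:258]=0;sub[278:]=0;sub[:,:440]=0;sub[:,460:]=0
vv,uu=np.nonzero(sub); w=np.array([onplane(u,v,.109,T,K)[:2] for u,v in zip(uu,vv)])
print('knob',len(w),cv2.minEnclosingCircle((w*1000).astype(np.float32)),w.mean(0))
E
```

```text
red ((485.61004638671875, 231.2669219970703), (48.63789749145508, 47.25170135498047), 85.01746368408203) [0.01123113]
green ((490.1495056152344, 281.0973205566406), (48.32872009277344, 46.675106048583984), 84.87376403808594) [0.01010599]
yellow ((494.5711364746094, 330.3621520996094), (49.220428466796875, 47.41847229003906), 84.7439193725586) [0.0137744]
blue ((499.26666259765625, 379.6645202636719), (47.11603546142578, 48.04548263549805), 84.89598846435547) [0.01552941]
[[0.48561005 0.23126692]
 [0.49014951 0.28109732]
 [0.49457114 0.33036215]
 [0.49926666 0.37966452]] [[0.00453946 0.0498304 ]
 [0.00442163 0.04926483]
 [0.00469553 0.04930237]] (array([ 0.49239934,  0.30559773, -0.09154393]), array([[-6.69175566e-05, -3.55151781e-04],
       [-3.55708261e-05, -3.94911332e-04],
       [ 1.13604273e-04,  1.30896134e-04],
       [-1.11158907e-05,  6.19166978e-04]]))
blue (522.1341552734375, -276.31439208984375) 14.755210876464844
red (508.77117919921875, -228.74969482421875) 14.587674140930176
green (495.09246826171875, -181.5220947265625) 13.552275657653809
yellow (480.4384765625, -133.19265747070312) 14.043447494506836
[ 0.50160907 -0.20494471  0.28332871] [[ 0.0004414  -0.00064008]
 [-0.00017328 -0.00019827]
 [-0.00047223  0.00058064]
 [ 0.0002041   0.00025771]]
knob pred [ 0.45072217 -0.21976103]
knob 57 ((454.2423095703125, -221.04498291015625), 9.980436325073242) [ 0.45387516 -0.2213102 ]
```

```bash
cat >> h.py <<'E'
def R(yaw): # tool down, tool y axis at heading yaw
    y=np.array([np.cos(yaw),np.sin(yaw),0]); z=np.array([0,0,-1.]); return np.c_[np.cross(y,z),y,z]
PSI=0.2833; BPSI=-0.0915
def snap(n,name):
    from station import optics
    c=optics.get_calibration(n); p,d=optics.snapshot(n)
    cv2.imwrite(f"pics/{name}.png",p[:,:,::-1]); np.savez(f"pics/{name}.npz",p=p,d=d,T=c["world_from_camera"],K=[c["fx"],c["fy"],c["cx"],c["cy"]])
E
python3 - <<'E'
from h import *
from station import planner
q=lambda p,y: planner.solve_ik(np.array(p),R(y))
for nm,p,y in [("knob",[.452,-.22,.109],PSI+np.pi/2),("vial",[.5,-.2,.08],PSI),("vialhi",[.5,-.2,.4],PSI),("blk",[.49,.3,.09],BPSI),("blkhi",[.49,.3,.4],BPSI),("back",[.65,-.16,.08],PSI+np.pi/2)]:
    for k in (0,np.pi):
        r=q(p,y+k); print(nm,k,None if r is None else np.round(r,2))
E
```

```text
knob 0 [-0.53  0.35  1.79 -0.    1.   -2.38]
knob 3.141592653589793 [-0.53  0.35  1.79 -0.    1.    0.76]
vial 0 [-0.45  0.47  1.7  -0.    0.97 -0.73]
vial 3.141592653589793 [-0.45  0.47  1.7  -0.    0.97  2.41]
vialhi 0 [-0.45  0.21  1.28 -0.    1.66 -0.73]
vialhi 3.141592653589793 [-0.45  0.21  1.28 -0.    1.66  2.41]
blk 0 [ 0.49  0.52  1.59 -0.    1.03  0.58]
blk 3.141592653589793 None
blkhi 0 [ 0.49  0.3   1.17 -0.    1.68  0.58]
blkhi 3.141592653589793 None
back 0 [-0.3   0.72  1.29 -0.    1.13 -2.15]
back 3.141592653589793 [-0.3   0.72  1.29 -0.    1.13  0.99]
```

Run:
```python
from h import *
from station import ctrl
ctrl.reach(np.array([.487,.36,.32]),R(BPSI)); ctrl.wait(.3); snap("wrist","wb1"); print(ctrl.sense()["time_s"])
ctrl.move_l(np.array([.487,.15,.36]),R(BPSI),speed=.3)
ctrl.reach(np.array([.47,-.2,.30]),R(PSI-np.pi/2)); ctrl.wait(.3); snap("wrist","wr1"); s=ctrl.sense();print(s["time_s"],s["tool_pos"])
```

```text
1.9583
4.5083 [ 0.47013702 -0.19967595  0.30007561]
```

View pics/wb1.png

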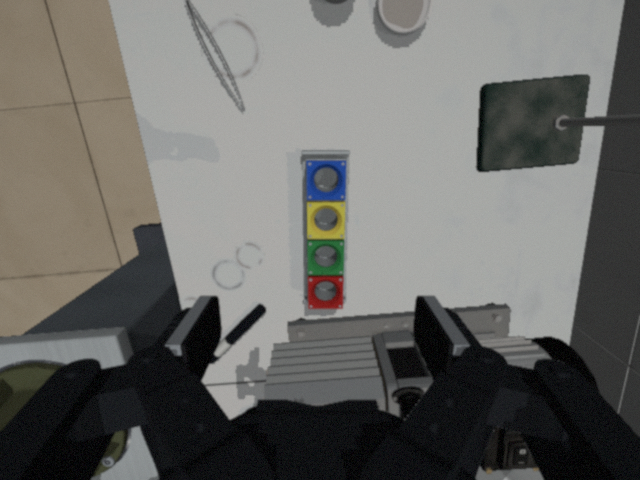

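View pics/wr1.png

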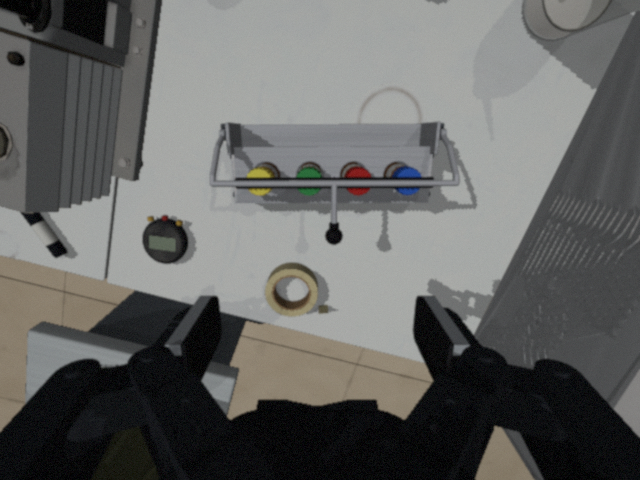

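Wrist views: the blocks run in a column at u≈326 (blue v≈180, red v≈291). The rack is square in the image, with the knob at (334,234) and caps at v≈180. Now I'll compute positions from these.

Run:
```python
from h import *
from scipy.optimize import least_squares
def rigid(P,s=.05):
    n=(np.arange(4)-1.5)*s
    f=lambda x:(np.c_[x[0]-np.sin(x[2])*n, x[1]+np.cos(x[2])*n]-P).ravel()
    r=least_squares(f,[P[:,0].mean(),P[:,1].mean(),0]); return r.x,abs(r.fun).max()
p,d,T,K=load("wb1"); M=masks(p);P=[];W=cloud(d,T,K)
for c in ['red','green','yellow','blue']:
    m=np.zeros((480,640),bool); m[150:312,295:355]=M[c][150:312,295:355]
    vv,uu=np.nonzero(m); w=np.array([onplane(u,v,.05,T,K)[:2] for u,v in zip(uu,vv)])
    r=cv2.minAreaRect((w*1000).astype(np.float32)); P.append(np.array(r[0])/1000); print(c,r,np.nanmedian(W[m],0))
print(rigid(np.array(P)))
p,d,T,K=load("wr1"); M=masks(p);C=[];W=cloud(d,T,K)
for c in ['blue','red','green','yellow']:
    m=np.zeros((480,640),bool); m[160:200,235:440]=M[c][160:200,235:440]
    vv,uu=np.nonzero(m); w=np.array([onplane(u,v,.099,T,K)[:2] for u,v in zip(uu,vv)])
    cc,rad=cv2.minEnclosingCircle((w*1000).astype(np.float32)); C.append(np.array(cc)/1000); print(c,cc,rad,np.nanmedian(W[m],0))
x,e=rigid(np.array(C));print(x,e,'knob pred',x[:2]-.053*np.array([np.cos(x[2]),np.sin(x[2])]))
g=p.max(2)<40; g[:222]=0;g[248:]=0;g[:,:322]=0;g[:,348:]=0
vv,uu=np.nonzero(g); w=np.array([onplane(u,v,.109,T,K)[:2] for u,v in zip(uu,vv)])
print('knob',uu.mean(),vv.mean(),w.mean(0),cv2.minEnclosingCircle((w*1000).astype(np.float32)),np.nanmedian(W[g],0))
bz=W[183,[290,320,380]];print(bz)
```

```text
red ((484.9698791503906, 231.7276153564453), (47.217567443847656, 45.79167938232422), 84.84326171875) [0.48453942 0.22772    0.0478715 ]
green ((489.39080810546875, 281.4100646972656), (46.83561325073242, 44.91307067871094), 84.84173583984375) [0.48861128 0.27774522 0.04781925]
yellow ((491.18505859375, 305.6263732910156), (98.56602478027344, 45.98647689819336), 84.32933807373047) [0.49260075 0.32686504 0.04773788]
blue ((497.772216796875, 379.7527160644531), (45.35216522216797, 47.05101776123047), 84.83902740478516) [0.49769878 0.3782388  0.04786466]
(array([ 0.49082949,  0.29962919, -0.08563556]), np.float64(0.01891120696174403))
blue (522.3528442382812, -276.2434387207031) 15.143179893493652 [ 0.52703035 -0.27694609  0.09728251]
red (509.32568359375, -230.10655212402344) 14.531994819641113 [ 0.51375354 -0.2301066   0.09720734]
green (495.3567199707031, -183.9337158203125) 13.651508331298828 [ 0.49979045 -0.18345614  0.09736755]
yellow (482.1767578125, -137.05072021484375) 14.919929504394531 [ 0.48653424 -0.13673475  0.09727665]
[ 0.502303   -0.20683361  0.28227565] 0.0026219725322922383 knob pred [ 0.45140053 -0.22159633]
knob 333.5728155339806 234.03398058252426 [ 0.45234523 -0.2223597 ] ((453.1123352050781, -222.41549682617188), 10.270694732666016) [ 0.45364903 -0.22141131  0.11426285]
[[ 0.48946087 -0.16672251  0.10702787]
 [ 0.49787085 -0.19458263  0.10867668]
 [ 0.51399449 -0.25057107  0.10695829]]
```

```bash
cat >> h.py <<'E'
XH=np.array([np.cos(PSI),np.sin(PSI),0]); KN=np.array([.4525,-.2222,.109])
HG=KN+.098*XH-np.array([0,0,.054])
def knob(th):
    a=np.arctan2(.054,-.098)-th; return HG+.1119*(np.cos(a)*XH+np.sin(a)*np.array([0,0,1.]))
TO=np.array([0,0,-.008])
E
python3 - <<'E'
from h import *
from station import ctrl,release,close_gripper
Rk=R(PSI-np.pi/2)
ctrl.reach(KN+TO+[0,0,.09],Rk)
hit=ctrl.move_l(KN+TO,Rk,speed=.08,threshold=10); print(hit)
close_gripper(25); s=ctrl.sense(); print(s["width"],s["contact_force"],s["tool_pos"],s["time_s"])
if .014<s["width"]<.022:
    for th in np.arange(.1,.51,.1):
        ctrl.move_l(knob(th)+TO,Rk,speed=.08); s=ctrl.sense(); print(round(th,2),s["width"],s["contact_force"].round(1),s["time_s"])
snap("scene","s1")
E
```

```text
False
0.015956514331078718 [-0.08192026 -1.12356508  1.01722814] [ 0.4525614  -0.22231502  0.10114022] 6.95
0.1 0.0160256298994331 [-1.1 -3.4  0.1] 7.2417
0.2 0.01613581136892503 [-0.4 -3.8  0.4] 7.5333
0.3 0.01609393780413581 [-0.1 -2.4  0.1] 7.825
0.4 0.01616455199044816 [-1.1 -2.6 -0.6] 8.1167
0.5 0.015924734318266662 [ 0.  -3.2 -0.1] 8.4083
```

View pics/s1.png

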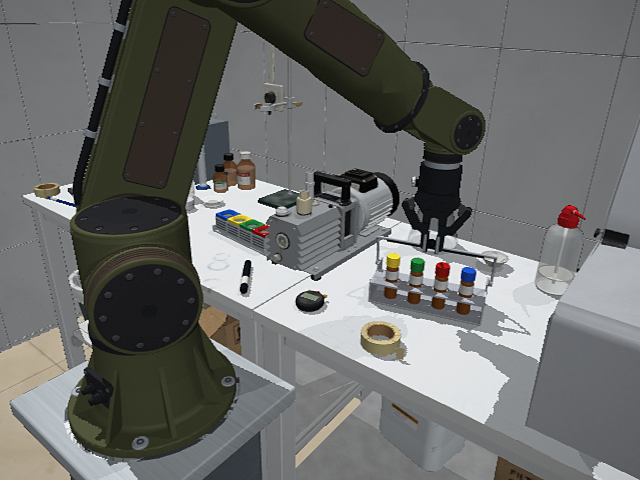

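The bar is rising with the knob in the jaws: it is clear of all four caps at about (430,245). Forces are small, so I'll continue over.

Run:
```python
from h import *
from station import ctrl,release,close_gripper
Rk=R(PSI-np.pi/2)
for th in list(np.arange(.6,2.35,.1))+[2.37]:
    ctrl.move_l(knob(th)+TO,Rk,speed=.1); s=ctrl.sense(); print(round(th,2),round(s["width"],4),s["contact_force"].round(1),s["time_s"])
    if np.linalg.norm(s["contact_force"])>20: print("stop"); break
else:
    release(); ctrl.wait(.3); print(ctrl.sense()["contact_force"])
    ctrl.move_l(knob(2.37)+[0,0,.17],Rk,speed=.2)
    ctrl.reach(np.array([.46,-.19,.30]),Rk); ctrl.wait(.2); snap("wrist","wr2"); print(ctrl.sense()["time_s"])
snap("scene","s2");snap("top","t2")
```

```text
0.6 0.0157 [ 0.6 -1.  -0.9] 8.7167
0.7 0.0159 [-1.7 -0.6  0.7] 8.975
0.8 0.0158 [-1.4  0.5  0.9] 9.2333
0.9 0.0161 [-1.7  1.4 -0.3] 9.4917
1.0 0.0156 [-1.5  2.1 -1.5] 9.75
1.1 0.0159 [-1.6  4.4 -0.3] 10.0083
1.2 0.0158 [-2.2  4.1  0.2] 10.2667
1.3 0.0161 [-1.4  6.2  0.8] 10.525
1.4 0.016 [-1.4  6.9  2.5] 10.7833
1.5 0.0162 [-1.   6.8  3.4] 11.0417
1.6 0.016 [-0.1  8.   3.5] 11.3
1.7 0.0158 [-0.3  7.7  3.8] 11.5583
1.8 0.016 [-0.   8.5  4.7] 11.8167
1.9 0.0158 [1.4 8.6 3.9] 12.075
2.0 0.0158 [1.4 9.6 3.5] 12.3333
2.1 0.0157 [1.6 9.4 2.2] 12.5917
2.2 0.016 [0.8 9.2 1.2] 12.85
2.3 0.0162 [0.9 8.6 1.7] 13.1083
2.37 0.0157 [1.3 9.1 0.8] 13.3583
[-0.29348665  0.02319309 -0.02357041]
16.4333
```

View pics/wr2.png

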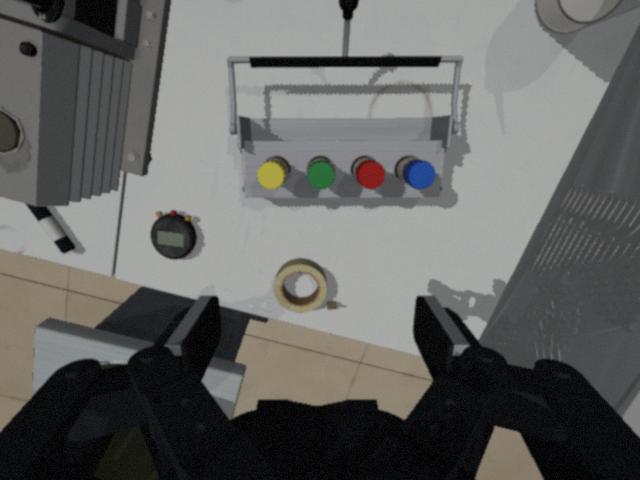

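View pics/s2.png

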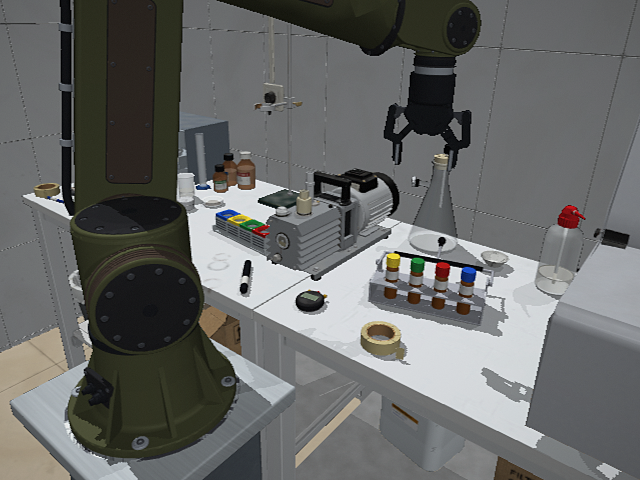

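The bar lies back behind the rack (bar at v≈60 and knob at (348,5) in the wrist view), and all four caps are unobstructed. I'll re-measure the caps.

Run:
```python
from h import *
from scipy.optimize import least_squares
def rigid(P,s=.05):
    n=(np.arange(4)-1.5)*s
    f=lambda x:(np.c_[x[0]-np.sin(x[2])*n, x[1]+np.cos(x[2])*n]-P).ravel()
    r=least_squares(f,[P[:,0].mean(),P[:,1].mean(),0]); return r.x,abs(r.fun).max()
for f,(v0,v1,u0,u1) in {"wr2":(155,192,250,445),"t2":(215,285,370,500)}.items():
    p,d,T,K=load(f); M=masks(p);C=[];W=cloud(d,T,K)
    for c in ['blue','red','green','yellow']:
        m=np.zeros((480,640),bool); m[v0:v1,u0:u1]=M[c][v0:v1,u0:u1]
        if f=="wr2": m&=(np.abs(W[...,2]-.0975)<.006)
        vv,uu=np.nonzero(m)
        if len(uu)<20: print(c,"few");continue
        w=np.array([onplane(u,v,.099,T,K)[:2] for u,v in zip(uu,vv)])
        cc,rad=cv2.minEnclosingCircle((w*1000).astype(np.float32)); C.append(w.mean(0)); print(f,c,cc,rad,w.mean(0)*1000,np.nanmedian(W[m],0)*1000)
    if len(C)==4: print(rigid(np.array(C)))
p,d,T,K=load("wr2");W=cloud(d,T,K)
kb=W[3:10,343:353][...,:]; print('knob',np.nanmedian(kb.reshape(-1,3),0),'exp',knob(2.4)); print('bar',W[61,[300,345,400]])
```

```text
wr2 blue (522.8697509765625, -277.3019104003906) 14.232550621032715 [ 522.89477752 -277.44670734] [ 522.8975386  -278.01410168   97.24664555]
wr2 red (508.7919921875, -230.2947540283203) 14.023140907287598 [ 509.01722263 -230.36465079] [ 508.91238222 -230.69961347   97.26687373]
wr2 green (494.850341796875, -183.40040588378906) 13.518797874450684 [ 495.04924734 -183.44563872] [ 494.94866063 -183.52781724   97.37546104]
wr2 yellow (481.1131896972656, -136.25555419921875) 13.76804256439209 [ 480.97412654 -136.4075332 ] [ 480.64254881 -136.18685759   97.30293878]
(array([ 0.50198384, -0.20691613,  0.2889545 ]), np.float64(0.0013820743266593771))
blue few
red few
t2 green (494.379638671875, -181.07899475097656) 14.088351249694824 [ 494.75684605 -181.2613444 ] [ 494.77848492 -181.85416601   98.15732242]
t2 yellow (480.439453125, -133.7116241455078) 14.40221118927002 [ 480.3682076  -133.48093319] [ 480.55736883 -133.6570302    98.3272407 ]
knob [ 0.64285402 -0.16484015  0.08576424] exp [ 0.6510053  -0.16440903  0.08137783]
bar [[ 0.59410636 -0.13261013  0.05027229]
 [ 0.60692263 -0.17687894  0.05088635]
 [ 0.62277129 -0.23094742  0.05059601]]
```

Run:
```python
from h import *
p,d,T,K=load("wr2");W=cloud(d,T,K).reshape(-1,3)
m=np.array([.5018,-.2059]); ps=.287; x=np.array([np.cos(ps),np.sin(ps)]); y=np.array([-x[1],x[0]])
L=np.c_[(W[:,:2]-m)@x,(W[:,:2]-m)@y,W[:,2]]
for a in range(-70,80,10):
    r=[]
    for b in range(-120,121,20):
        k=(abs(L[:,0]*1000-a)<5)&(abs(L[:,1]*1000-b)<10); r.append(int(1000*np.nanmax(L[k,2])) if k.any() else -1)
    print(a,r)
```

```text
-70 [0, 1, 0, 1, 0, 1, 0, 0, 1, 1, 0, 0, 0]
-60 [0, 1, 0, 0, 0, 0, 0, 1, 0, 1, 0, 0, 0]
-50 [0, 1, 0, 0, 365, 365, 0, 0, 1, 364, 366, 349, 1]
-40 [0, 0, 0, 0, 373, 368, 367, 0, 0, 368, 373, 365, 0]
-30 [45, 46, 46, 46, 380, 369, 380, 380, 380, 380, 380, 376, 45]
-20 [45, 46, 45, 46, 382, 382, 387, 387, 388, 386, 382, 380, 45]
-10 [45, 45, 99, 99, 98, 99, 388, 388, 388, 98, 99, 46, 45]
0 [45, 46, 99, 99, 98, 99, 88, 99, 99, 99, 99, 46, 45]
10 [45, 46, 99, 98, 98, 99, 46, 99, 98, 98, 98, 46, 46]
20 [60, 46, 46, 46, 46, 46, 46, 46, 46, 46, 46, 60, 60]
30 [61, 46, 46, 46, 46, 46, 46, 46, 46, 46, 45, 61, 61]
40 [61, 4, 4, 4, 4, 4, 4, 4, 4, 4, 4, 62, 61]
50 [61, 4, 4, 4, 4, 4, 4, 4, 5, 4, 4, 61, 61]
60 [61, 3, 4, 4, 3, 3, 2, 4, 3, 2, 3, 59, 60]
70 [49, 1, 1, 1, 1, 0, 1, 0, 1, 1, 1, 1, 49]
```

```bash
cat >> h.py <<'E'
RM=np.array([.5018,-.2059]); RY=.287
BM=np.array([.4916,.3057]); BY=-.0895
def row(m,y,k): return m+ .05*(k-1.5)*np.array([-np.sin(y),np.cos(y)])
VI={c:row(RM,RY,k) for k,c in enumerate(['blue','red','green','yellow'])}
BL={c:row(BM,BY,k) for k,c in enumerate(['red','green','yellow','blue'])}
TRZ=.345
def pick(c):
    from station import ctrl,close_gripper
    x,y=VI[c]; r=R(RY)
    ctrl.reach(np.array([x,y,.19]),r)
    h=ctrl.move_l(np.array([x,y,.076]),r,speed=.1,threshold=8)
    s=ctrl.sense(); print("down",h,s["tool_pos"].round(4),s["contact_force"].round(1))
    if h: return False
    close_gripper(40); s=ctrl.sense(); print("grip",s["width"],s["contact_force"].round(1),s["torque"].round(2))
    ctrl.move_l(np.array([x,y,.14]),r,speed=.06); s=ctrl.sense(); print("lift",s["width"],s["contact_force"].round(1),s["time_s"])
    ctrl.move_l(np.array([x,y,TRZ]),r,speed=.2); s=ctrl.sense(); print("hi",s["width"],s["contact_force"].round(1),s["time_s"])
    return True
E
python3 - <<'E'
from h import *
from station import ctrl,release
s=ctrl.sense(); print(s["width"])
if pick("red"):
    x,y=BL["red"]
    ctrl.move_l(np.array([x,y,TRZ]),R(BY),speed=.2)
    ctrl.move_l(np.array([x,y,.15]),R(BY),speed=.15); ctrl.wait(.2)
    s=ctrl.sense(); print(s["tool_pos"],s["width"],s["time_s"],s["contact_force"])
    snap("wrist","wp1"); snap("scene","s3"); snap("top","t3")
E
```

```text
0.08525899551505457
down False [ 0.5092 -0.23    0.0766] [ 0.  -0.7  0.7]
grip 0.02553224756178983 [-0.   0.8  3.4] [-0.   -0.    0.03]
lift 0.026099629058841774 [-2.4  0.7  0.3] 21.0417
hi 0.026059094895374127 [-0.3  0.1 -1.3] 22.2167
[0.48505019 0.23107032 0.15045864] 0.025764909311070023 26.325 [ 0.12189269 -0.24966994 -0.0988273 ]
```

View pics/wp1.png

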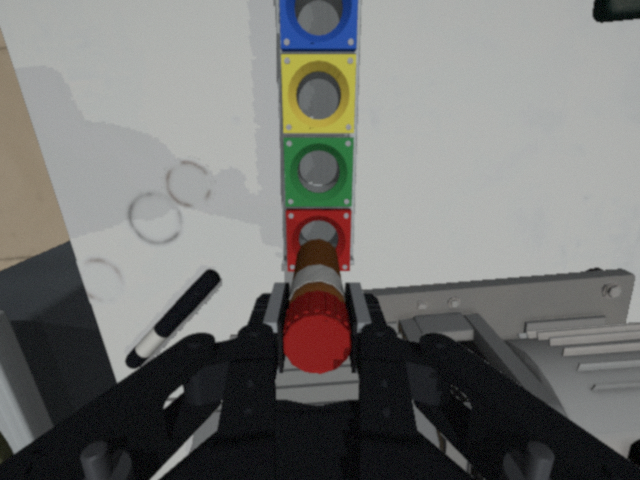

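View pics/s3.png

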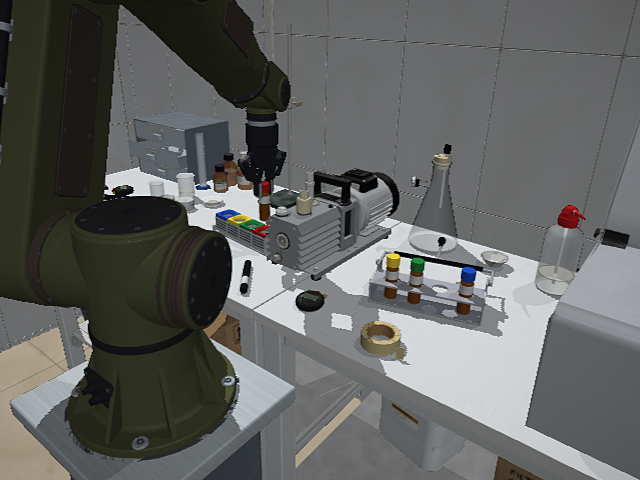

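The red vial hangs upright in the jaws (cap top at (318,345)), just above the red well (319,235). The other wells are visible at (319,95) and (320,171). I'll check vial and wells in this one view.

Run:
```python
from h import *
p,d,T,K=load("wp1"); W=cloud(d,T,K); M=masks(p)
a=p[200:400,230:410]; cv2.imwrite("pics/c.png",cv2.resize(a,None,fx=3,fy=3,interpolation=cv2.INTER_CUBIC)[:,:,::-1])
m=M['red']&(np.abs(W[...,2]-.171)<.006); m[:300]=0
vv,uu=np.nonzero(m);print(len(uu),np.nanmedian(W[m],0))
w=np.array([onplane(u,v,.1728,T,K)[:2] for u,v in zip(uu,vv)])*1000
print(cv2.minEnclosingCircle(w.astype(np.float32)),w.mean(0))
for c,(v0,v1) in {'yellow':(45,140),'green':(130,215),'red':(203,275)}.items():
    m=M[c].copy(); m[:v0]=0;m[v1:]=0;m[:,:275]=0;m[:,365:]=0
    vv,uu=np.nonzero(m); w=np.array([onplane(u,v,.05,T,K)[:2] for u,v in zip(uu,vv)])*1000
    print(c,cv2.minAreaRect(w.astype(np.float32)),np.nanmedian(W[m],0),BL[c])
```

```text
3750 [0.48394647 0.23213024 0.17147718]
((483.82073974609375, 232.60983276367188), 15.217438697814941) [484.04578866 232.79494393]
yellow ((493.5743103027344, 329.73681640625), (46.194068908691406, 46.503902435302734), 84.90031433105469) [0.49372533 0.33336771 0.04796985] [0.49383451 0.33059994]
green ((489.16973876953125, 280.321044921875), (45.41584777832031, 45.842533111572266), 84.88784790039062) [0.48902491 0.28081298 0.04796621] [0.48936549 0.28080006]
red ((484.846435546875, 231.08447265625), (47.66118240356445, 46.40000534057617), 84.89046478271484) [0.48809736 0.24042618 0.04807591] [0.48489646 0.23100018]
```

View pics/c.png

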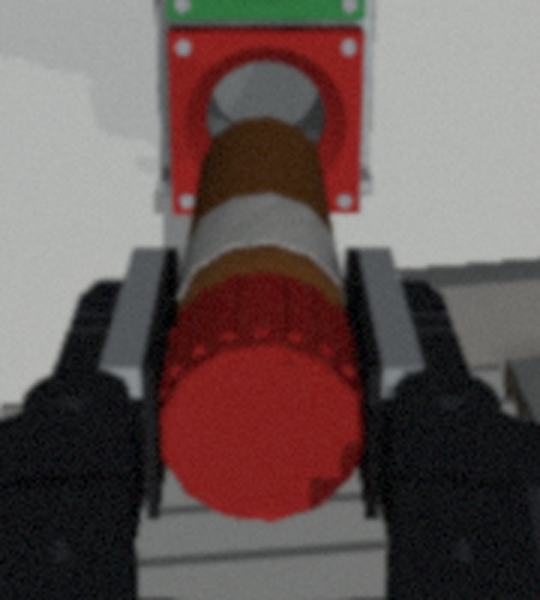

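Measurements agree within about 1 mm once the visible cap rim is allowed for, and I'm shifting x by +0.7 mm to match the top camera. Now inserting with a force stop.

```bash
cat >> h.py <<'E'
BM=np.array([.4923,.3056]); BL={c:row(BM,BY,k) for k,c in enumerate(['red','green','yellow','blue'])}
def insert(c,off=(0,0),rel=True):
    from station import ctrl,release
    x,y=BL[c]+np.array(off); r=R(BY); 
    ctrl.move_l(np.array([x,y,.135]),r,speed=.1); ctrl.wait(.1)
    f0=ctrl.sense()["contact_force"]
    for z in (.115,.105,.095,.0845):
        h=ctrl.move_l(np.array([x,y,z]),r,speed=.05,threshold=8)
        s=ctrl.sense(); print("ins",z,h,s["tool_pos"].round(4),(s["contact_force"]-f0).round(1))
        if h: break
    if s["tool_pos"][2]<.089 and rel:
        release(); ctrl.wait(.2); print("rel",ctrl.sense()["contact_force"].round(1))
        ctrl.move_l(np.array([x,y,.20]),r,speed=.2); return True
    return False
E
python3 - <<'E'
from h import *
from station import ctrl
print(insert("red"),ctrl.sense()["time_s"]); snap("wrist","wp2")
E
```

```text
ins 0.115 False [0.4856 0.2309 0.1149] [ 0.8 -0.3 -1. ]
ins 0.105 False [0.4855 0.2309 0.1047] [-0.4 -0.2 -0.4]
ins 0.095 False [0.4855 0.2308 0.0947] [ 0.2  0.1 -0.4]
ins 0.0845 False [0.4855 0.2309 0.0842] [ 0.5  0.5 -1. ]
rel [-0.1 -0.2  0.6]
True 30.0167
```

View pics/wp2.png

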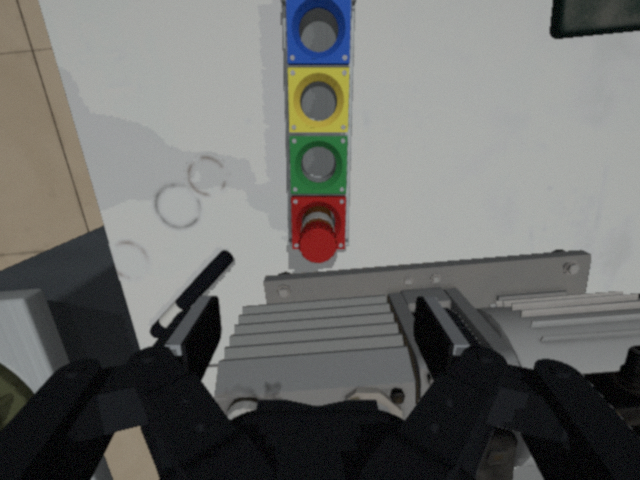

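The red vial stands in its well (cap at (319,241)) and no contact force appeared. On to green.

```bash
cat >> h.py <<'E'
def full(c):
    from station import ctrl
    p=ctrl.sense()["tool_pos"]
    ctrl.move_l(np.array([p[0],p[1],.31]),speed=.25)
    x,y=VI[c]; ctrl.move_l(np.array([x,y,.31]),R(RY),speed=.3)
    if not pick(c): return False
    w=ctrl.sense()["width"]
    if not .023<w<.030: print("BAD GRIP",w); return False
    x,y=BL[c]; ctrl.move_l(np.array([x,y,TRZ]),R(BY),speed=.25)
    ctrl.move_l(np.array([x,y,.15]),R(BY),speed=.15)
    r=insert(c); print(c,r,ctrl.sense()["time_s"]); return r
E
python3 - <<'E'
from h import *
full("green"); snap("wrist","wp3")
E
```

```text
down False [ 0.495  -0.1821  0.0766] [ 0.5  0.5 -0. ]
grip 0.02619297180491317 [-1.  -0.   3.7] [-0.04  0.11 -0.05]
lift 0.025929867072038107 [ 0.9 -0.5 -0.7] 35.8167
hi 0.025860447780698046 [-0.2  0.2 -1.1] 36.9917
ins 0.115 False [0.49   0.2807 0.1148] [-0.3  0.3 -0.1]
ins 0.105 False [0.4899 0.2807 0.1047] [ 0.2  0.3 -0.3]
ins 0.095 False [0.4899 0.2806 0.0946] [-0.1 -0.1 -0.3]
ins 0.0845 False [0.4899 0.2806 0.0841] [ 0.7 -0.6 -1.1]
rel [ 0.7 -0.4  0.9]
green True 43.9833
```

View pics/wp3.png

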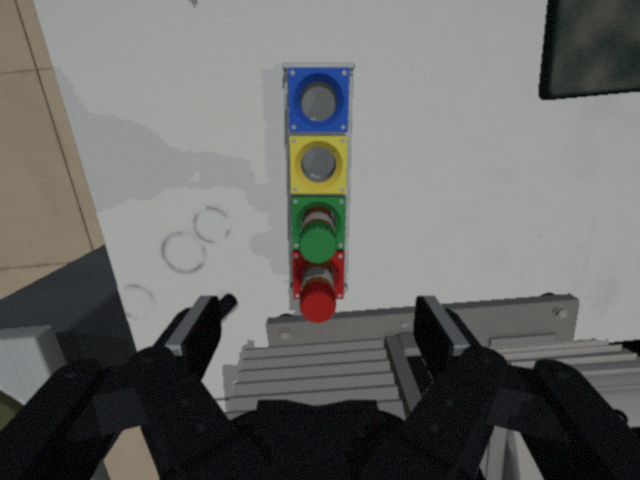

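Green (318,241) and red (318,299) are both seated. Next, yellow and then blue.

Run:
```python
from h import *
if full("yellow") and full("blue"):
    from station import ctrl
    p=ctrl.sense()["tool_pos"]; ctrl.move_l(np.array([p[0],p[1],.32]),speed=.25); ctrl.wait(.3)
    snap("wrist","wp4"); 
    ctrl.reach(np.array([.3,.45,.36]),R(BY)); ctrl.wait(.5); snap("top","t4"); snap("scene","s4"); print(ctrl.sense()["time_s"])
```

```text
down False [ 0.4809 -0.1341  0.0765] [-0.  -0.5 -0.3]
grip 0.025906643214421828 [-0.6  0.2  3.9] [ 0.05  0.15 -0.02]
lift 0.02586799777843221 [ 0.7  0.3 -1.2] 49.7917
hi 0.02603775893170197 [ 0.1 -1.  -1.9] 50.9667
ins 0.115 False [0.4945 0.3305 0.1148] [ 0.4 -0.7 -0. ]
ins 0.105 False [0.4944 0.3305 0.1046] [ 0.2 -0.8 -0. ]
ins 0.095 False [0.4944 0.3304 0.0946] [0.7 0.8 0.6]
ins 0.0845 False [0.4944 0.3304 0.0841] [-0.6 -0.7  0.1]
rel [-0.6 -0.7 -0.2]
yellow True 57.9667
down False [ 0.5233 -0.278   0.0767] [-0.2 -0.2  0.1]
grip 0.025994170481654217 [0.  0.1 2.7] [-0.02 -0.04  0.01]
lift 0.02615771855776152 [-0.9 -1.3 -0.8] 64.375
hi 0.026055482789853156 [ 0.1 -0.2 -1. ] 65.55
ins 0.115 False [0.499  0.3803 0.1148] [-0.9 -0.5  0.2]
ins 0.105 False [0.4989 0.3802 0.1046] [-0.4  0.3 -0.1]
ins 0.095 False [0.4989 0.3802 0.0946] [-0.5  0.1 -0.6]
ins 0.0845 False [0.4989 0.3802 0.0841] [-1.1  0.5 -0.7]
rel [ 0.4 -0.3  0.6]
blue True 73.325
75.775
```

View pics/t4.png

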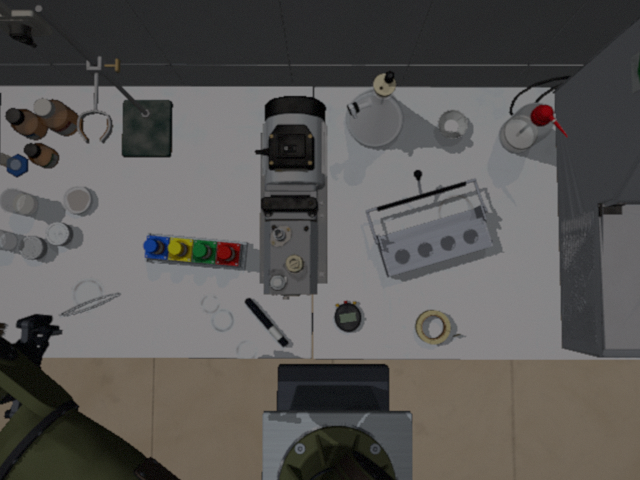

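View pics/wp4.png

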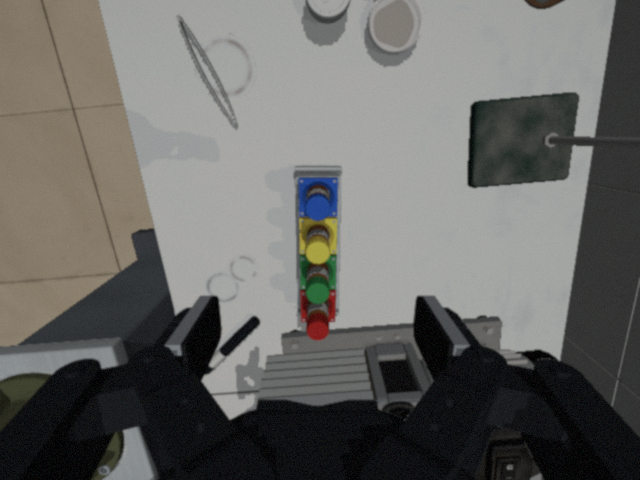

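View pics/s4.png

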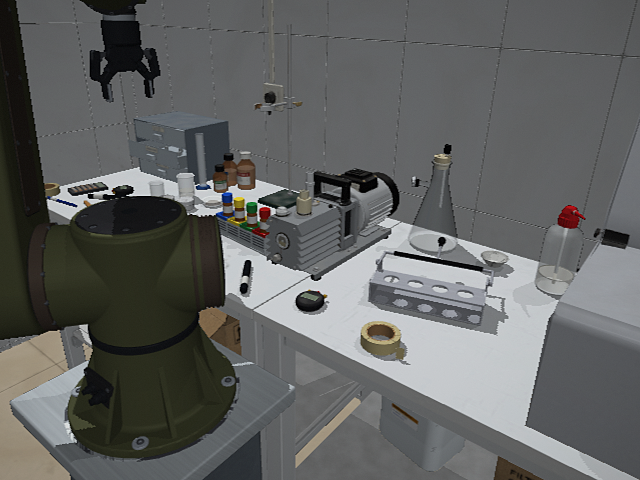

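All four vials are in their matching blocks (top view caps at (153,243), (178,247), (203,251) and (228,252)). The rack is empty and the bar is open. Cap heights should be 0.106 m when fully down, so I'll check those.

Run:
```python
from h import *
for f,(v0,v1,u0,u1) in {"t4":(230,270,140,245),"wp4":(190,345,300,335)}.items():
    p,d,T,K=load(f);W=cloud(d,T,K);M=masks(p)
    for c in BL:
        m=np.zeros((480,640),bool);m[v0:v1,u0:u1]=M[c][v0:v1,u0:u1];m&=W[...,2]>.09
        print(f,c,m.sum(),np.nanmedian(W[m],0).round(4),np.nanpercentile(W[m][:,2],95).round(4),BL[c].round(4))
p,d,T,K=load("t4");W=cloud(d,T,K)
print(W[172:177,417:420].reshape(-1,3).mean(0),knob(2.4))
```

```text
t4 red 155 [0.484  0.2284 0.1057] 0.1091 [0.4856 0.2309]
t4 green 147 [0.4894 0.2787 0.1058] 0.1094 [0.4901 0.2807]
t4 yellow 167 [0.4936 0.3259 0.1052] 0.1097 [0.4945 0.3305]
t4 blue 163 [0.4976 0.3763 0.1052] 0.1096 [0.499  0.3803]
wp4 red 461 [0.4842 0.234  0.104 ] 0.1054 [0.4856 0.2309]
wp4 green 492 [0.4887 0.2828 0.1041] 0.1054 [0.4901 0.2807]
wp4 yellow 531 [0.493  0.3311 0.1041] 0.1054 [0.4945 0.3305]
wp4 blue 554 [0.4974 0.3802 0.1042] 0.1055 [0.499  0.3803]
[ 0.64748794 -0.16355413  0.08830133] [ 0.6510053  -0.16440903  0.08137783]
```

Run:
```python
from station import ctrl
print(ctrl.sense()["time_s"],ctrl.hand_in())
```

```text
the job is handed in; nothing more can be done
75.775 None
```

The job is done and handed in at 75.8 s of the 134 s allowed. I swung the bar over by its knob and let go just short of the stop. I then lifted the red, green, yellow and blue vials over the pump one at a time, upright, and set each in the block of its colour.

**Final checks:**
- **Vials:** the cap tops measure about 105–106 mm in the top view and 104–105 mm in the wrist view. Fully seated should be 106 mm; the wrist camera reads about 2 mm low. Insertion forces stayed near 1 N.
- **Bar:** it is lying back behind the rack, with the top of the knob at 88 mm. About 90 mm is expected on the stop.
- **Robot:** the arm stands clear, touching nothing.

**Disagreements:** the two cameras differed by 1–3 mm on the vial row and by up to about 1.5 mm on the blocks. I averaged the two, and for the blocks' x position leaned on the top camera. In the final top view the caps read 2–5 mm lower in y than the wells, which I put down to that view's colour patches also taking in the cap sides. The wrist view reads up to 3 mm the other way, and the vials went in without resistance.

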